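# Stopper the flask and run the touch mixer

### The arm

A 6-joint arm with a two-finger parallel gripper is mounted at the origin on the work surface. World frame = base frame: x ahead of the robot, y to its left, z up, the work surface at z = 0. Lengths are in m, angles in rad, forces in N, time in s.
With the tool pointing down it reaches from about 0.3 to 0.875 m from the base axis. Payload 6.4 kg.
Tool frame: the origin (TCP) lies at the very end of the fingers, on their centre line; the grasp point (between the pads) lies 19 mm behind it; y points along the fingers, x is the direction in which the jaws open and shut, and the axes are right-handed (so a half turn about y gives the same grasp; the last joint's range is limited). The gripper opens to 85 mm and grips with 20 to 120 N. Pads are 22 mm wide; open, the fingers measure 114 mm over their backs; the gripper's body (76 mm by 85 mm) begins 54 mm behind the grasp point. The pads swing forward as they close: fully open they stand 13 mm farther back than shut.
Start: joints at [1.045, 0.181, 1.607, -0, 1.354, -0.206], TCP at [0.181, 0.546, 0.231] pointing down, gripper open.
Joint ranges: [-2.99, 2.99], [-0.89, 2.07], [0.3, 2.58], [-1.14, 4.28], [0, 2.63], [-3.12, 3.12]. Speed limits (rad/s): [2.57, 2.57, 3.01, 3.14, 3.14, 3.14].

### API

Orientations are given as [roll, pitch, yaw] about the fixed x, y, z axes, in that order (R = Rz(yaw) Ry(pitch) Rx(roll)).
In Python, from workcell import manip, optics, job, spotter gives the robot as it stands.
- The arm moves only by the shell command python3 -m creep 'ROWS' [FORCE]. ROWS is JSON, a list that holds one entry, the list of rows, each a list of 7 numbers: the turn, a rotation vector about the tool's x, y, z in rad, then the shift along the tool's x, y, z in m, then the finger opening in m, from 0 to 0.0854. In form: [[[ax, ay, az, dx, dy, dz, hand], ...]]. A call has 1 to 12 rows; each row is the pose to reach, as a shift and turn from the pose commanded when the call began, along the tool's axes at that moment; what a row does not reach only later rows make up. A row lasts 1/8 s, in which the tool goes at most 62.5 mm and 10.7 degrees, less where a joint would pass 70% of its speed; a pose out of reach is approached as far as the arm can. A call with a gripper value outside its range is refused whole. The fingers move at their own pace and stop on an object; FORCE is the grip in N (left out, the last holds). Time passes only in rows, so rows that repeat a pose let the fingers close. It gives the time, the measured TCP pose, the force and the opening at its end, in the units of the state.
- manip.sense(): the state, without advancing time (a new reading comes with each control period).
- optics.get_image(name): name is "scene" or "top" or "wrist"; returns (picture, depth): 480x640x3 uint8, red, green, blue; 480x640 float32, m along the optical axis (not along the pixel's ray), 0 where there is no reading.
- optics.camera_info(name): a dict with "mtx" (3x3 intrinsics, pixels), "k1" (the pictures are not rectified: a ray, as slopes to the right and down, at radius r is drawn at 1 + k1 r^2 times it, then the intrinsics apply), "xyz" and "attitude" of the camera in the world. Camera axes: x right, y up, looking along -z (the intrinsics and any distortion apply to the point x, -y, -z); pixel columns grow to the right and rows downward; lengths in m; the calibration is good to about 2 mm. A picture is of the moment at which its call begins: read the wrist's pose just before it. camera_info takes no time and is no camera call; for the wrist camera it gives the pose at the moment of the call.
- job.hand_in(): hands the job in, once; it reports no verdict.
Trained networks look in the newest picture that a camera, given by its name, has taken for a name from the list of things; names that differ only in an ending like _2 or _b are one class to them, and where a whole thing is asked for, a point or a joint stands for the part that bears it (a point fixed in the world has none). Each returns a list of dicts, best first, with "score" (0 to 1); they miss things now and then, are a little off and sometimes report something else, mostly with a low value. They report only what shows in the picture. A call takes as long as a camera call. They do not tell look-alikes from the thing itself.
- spotter.masks_of(camera, name): "pixels" (480x640 bool, what is visible of it) and "extent" ([left, top, right, bottom] in pixels, round what is visible of it).
- spotter.spot_point(camera, name): "at" ([row, column] in pixels: a listed point, or the origin of a listed thing).
The state is a dict: "t": time; "joint_positions": joint angles; "joint_vel": joint speeds; "joint_torque": joint torques, N m; "tcp_pos": TCP position; "ee_rot": TCP orientation; "wrist_force": force on the tool from outside, world axes, zero at the start; "moment": the same for the moment, N m; "grip_width": opening from 0.0 (shut) to 1.0 (fully open).
Only numpy, scipy, OpenCV 4.12 (cv2) and the standard library are available. Lean on these libraries where they do the work, as an engineer would, in place of code of your own. Each camera call takes 0.05 s, during which the arm holds its last target. There are 200 camera calls.

### The job

Put the stopper that fits into the mouth of the conical flask clamped on the mixer, all the way in, then press down on the stopper so that the sprung mixer head goes down about half of its 14 mm travel (about 7 mm), which is what makes it run. Keep it there for at least three seconds without ever pushing the head to its bottom stop, and finish while still pressing: do not let go or lift off at the end. Leave the other stopper, the bottle, the beaker and the weighing dish where they are.

Things in the scene. Friction and masses are not known exactly. Their poses are not given: they have to be found in the camera images.
- mixer: White mixer housing with a dark front panel, 150 x 130 mm, 70 mm high, fixed; origin at the centre of its underside. Above its top, centred: the sprung head, a black disc of 104 mm diameter, 10 mm thick, its underside 86 mm above the bench, with a glass conical flask clamped upright on it by wire clips. Head and flask move straight down together and belong to this body.
- flask_mouth (a point): Centre of the flask's mouth, level with the rim, 236 mm above the bench with the head up; goes down with the head. z up. The clear glass flask has an 84 mm base, is 140 mm high, its neck 40 mm outside and 35 mm inside diameter, the top 48 mm straight.
- mixer_head (a joint): How far the sprung head (with the flask) is pressed down, in m: 0 up, 0.014 at the bottom stop. It springs back up when let go. It starts to move at about 4 N push and needs about 0.9 N more for each mm, so about 10 N at 7 mm and 17 N at the bottom stop.
- stopper_mid (a point): Centre (half-way up, 32 mm above its underside) of the fitting stopper: grey plastic, 64 mm high, standing on its plug on the tray. From below: tapered plug 28 mm long, 26 mm diameter at the tip, 32 mm at the top; collar 46 mm, 6 mm thick; grip cylinder 28 mm, 30 mm high (2 to 32 mm above this point). z up. About 60 g. Fully in, its collar's underside (4 mm below this point) rests on the rim.
- stopper: The same stopper; origin at the centre of the plug's underside.
- big_stopper_mid (a point): Centre (half-way up) of the other, larger stopper, too large for the flask: the same shape and 64 mm height, plug 42 to 49 mm diameter, collar 62 mm, grip 42 mm. It stands on the same tray 110 mm from the one that fits. Leave alone.
- tray: Shallow white tray, 120 (x) x 230 (y) mm, rim 12 mm high, floor 5 mm above the bench, fixed; origin at the centre of its underside. The stoppers stand on its y axis 55 mm either side of the centre, either one on either side.
- bottle_mid (a point): Centre of a white bottle with a black cap, 60 mm diameter, 130 mm high; leave alone.
- beaker_mid (a point): Centre of an empty glass beaker, 66 mm diameter, 85 mm high; leave alone.
- boat_mid (a point): Centre of a square white weighing dish, about 70 mm wide and 23 mm high; leave alone.
Things that resemble listed ones, but are neither listed nor needed, are in the scene too. Leave any red look-alike of the stopper alone.

How it is judged:
On the way, in this order (a step that is already met when the one before it is completed fails the run):
1. the stopper's plug has entered the flask's mouth (at least 8 mm in) (z of stopper_mid in the frame of flask_mouth between 0 and 0.024 m and horizontal distance between stopper_mid and flask_mouth below 0.008 m).
2. with the stopper fully in, the head is kept pressed down between 4.5 and 9.5 mm through the stopper for 3 s (z of stopper_mid in the frame of flask_mouth between 0 and 0.007 m and horizontal distance between stopper_mid and flask_mouth below 0.004 m and angle between stopper_mid's own z axis and vertical below 0.12 rad and value of joint mixer_head between 0.0045 and 0.0095 m and contact force between stopper and mixer above 4 N and contact force between the fingers and stopper above 3 N and contact force between each of the arm, the fingers and mixer below 1.5 N), for 2.8 s.
At the end, for the whole second after the job is handed in: Stopper fully in the flask (collar within 3 mm of the rim, centred within 4 mm, tilt under 0.12 rad); the fingers still press on it (over 4 N into the mixer), keeping the head down 4.5 to 9.5 mm, with under 1.5 N from arm or fingers directly on mixer or flask (all of step 2); the arm keeps its last pose, push and grip.
It fails at once if the head is pushed to its bottom stop (over 13 mm) (value of joint mixer_head above 0.013 m).
It fails at once if the other stopper is moved more than 20 mm or tipped over (distance of big_stopper_mid from where it was at the start of the episode above 0.02 m or angle between big_stopper_mid's own z axis and vertical above 0.5 rad).
It fails at once if the bottle is moved more than 20 mm or tipped over (distance of bottle_mid from where it was at the start of the episode above 0.02 m or angle between bottle_mid's own z axis and vertical above 0.5 rad).
It fails at once if the beaker is moved more than 20 mm or tipped over (distance of beaker_mid from where it was at the start of the episode above 0.02 m or angle between beaker_mid's own z axis and vertical above 0.5 rad).
It fails at once if the weighing dish is moved more than 20 mm or tipped over (distance of boat_mid from where it was at the start of the episode above 0.02 m or angle between boat_mid's own z axis and vertical above 0.5 rad).
It also fails if it takes over 58 s, if anything falls off the work surface, if the arm or the gripper's body presses on something with over 40 N, if the wrist force passes 120 N, or if a joint passes its speed limit or range.

## Working session

There is one attempt and no reset: what is moved stays moved. The work goes in short steps, Python scripts to look and compute and a shell command to move; the robot and the scene stay as the last step left them, time stands still between calls to the robot, and variables do not carry over. Pictures are saved under pics/ and viewed, about 8 in all and at most 12, crops included, and the job is handed in when it is done.

```bash
ls; mkdir -p pics; cat > h.py <<'E'
import numpy as np, cv2
from scipy.spatial.transform import Rotation as R
from workcell import manip, optics, job, spotter
def att(a):
    a=np.array(a,float)
    return a if a.shape==(3,3) else R.from_euler('xyz',a).as_matrix()
def ray(ci,u,v):
    K=np.array(ci['mtx'],float)
    p=np.array([(u-K[0,2])/K[0,0],(v-K[1,2])/K[1,1]]); q=p.copy()
    for _ in range(20): q=p/(1+ci['k1']*(q@q))
    return att(ci['attitude'])@np.array([q[0],-q[1],-1.])   # depth 1
def atz(ci,u,v,z):
    d=ray(ci,u,v); o=np.array(ci['xyz']); return o+d*(z-o[2])/d[2]
def atd(ci,u,v,dep): return np.array(ci['xyz'])+ray(ci,u,v)*dep
def save(n,im): cv2.imwrite('pics/'+n,im[:,:,::-1])
def proj(ci,P):
    c=att(ci['attitude']).T@(np.array(P)-np.array(ci['xyz'])); s=np.array([c[0],-c[1]])/-c[2]
    s=s*(1+ci['k1']*(s@s)); K=np.array(ci['mtx']); return s[0]*K[0,0]+K[0,2],s[1]*K[1,1]+K[1,2]
E
python3 - <<'E'
from h import *
print(manip.sense())
ims=[]
for c in ['scene','top']:
    im,d=optics.get_image(c); ims.append(im); np.save(c+'.npy',d); save(c+'.png',im); ci=optics.camera_info(c); print(c,ci)
    for n in ['stopper_mid','big_stopper_mid','flask_mouth','tray','mixer','bottle_mid','beaker_mid','boat_mid']:
        print(n,[(np.round(x['at']).tolist(),round(x['score'],2)) for x in spotter.spot_point(c,n)][:4])
E
```

```text
pics
{'t': 0.0, 'joint_positions': array([ 1.04471474e+00,  1.81541973e-01,  1.60800544e+00,  2.65268756e-05,
        1.35375935e+00, -2.06301028e-01]), 'joint_vel': array([-0.00043331,  0.00016355, -0.00098249, -0.00152618,  0.0011767 ,
       -0.00114754]), 'joint_torque': array([ 4.57511342e-04, -4.44861066e+01, -3.51344454e+01,  7.26764210e-05,
        8.99771199e-03,  2.21654324e-05]), 'tcp_pos': array([0.18045643, 0.54538357, 0.23038485]), 'ee_rot': array([-1.57041986,  0.00167245,  1.25101035]), 'wrist_force': array([-0.23619599, -0.31332897,  0.27182837]), 'moment': array([ 0.00033087, -0.03475661, -0.04254057]), 'grip_width': 0.9990219907030043}
scene {'mtx': array([[447.69634348,   0.        , 318.85115147],
       [  0.        , 447.69634348, 245.0860233 ],
       [  0.        ,   0.        ,   1.        ]]), 'k1': 0.0006347213092483108, 'xyz': array([0.97556122, 0.51290833, 0.58139353]), 'attitude': array([1.0172618 , 0.00661963, 2.4824945 ])}
stopper_mid [([250.0, 339.0], 0.66), ([269.0, 295.0], 0.56)]
big_stopper_mid [([248.0, 259.0], 0.65)]
flask_mouth [([233.0, 433.0], 0.83)]
tray [([272.0, 278.0], 0.79)]
mixer [([347.0, 417.0], 0.68)]
bottle_mid [([357.0, 256.0], 0.66), ([251.0, 261.0], 0.2)]
beaker_mid [([445.0, 334.0], 0.58)]
boat_mid [([292.0, 192.0], 0.94)]
top {'mtx': array([[597.18186426,   0.        , 326.63766853],
       [  0.        , 597.18186426, 242.17413652],
       [  0.        ,   0.        ,   1.        ]]), 'k1': -0.16684655439363755, 'xyz': array([5.30373876e-01, 9.43419206e-04, 1.10774299e+00]), 'attitude': array([ 0.06868855,  0.00640326, -1.56185854])}
stopper_mid [([277.0, 409.0], 0.72), ([351.0, 416.0], 0.63)]
big_stopper_mid [([275.0, 472.0], 0.62)]
flask_mouth [([319.0, 228.0], 0.67)]
tray [([277.0, 436.0], 0.58)]
mixer [([312.0, 247.0], 0.83)]
bottle_mid [([163.0, 307.0], 0.9)]
beaker_mid [([167.0, 202.0], 0.83), ([276.0, 473.0], 0.69)]
boat_mid [([174.0, 461.0], 0.75)]
```

View pics/scene.png

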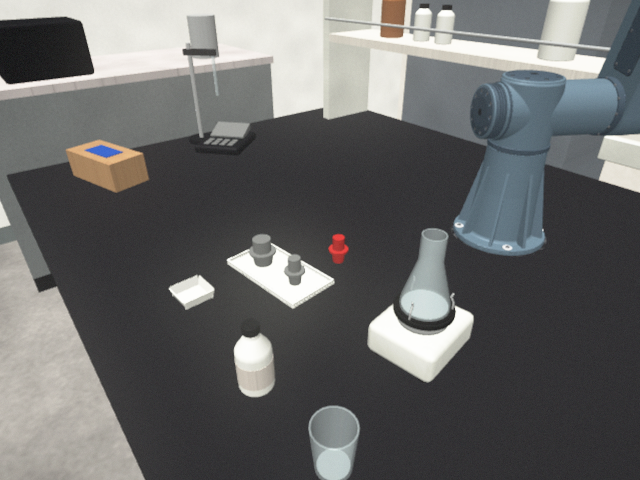

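View pics/top.png

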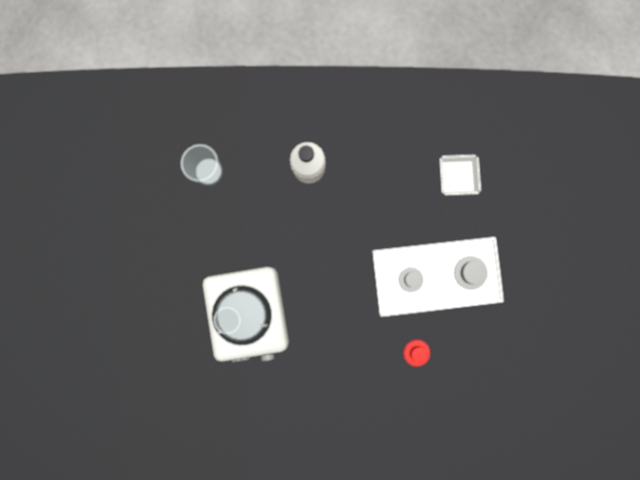

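```bash
python3 - <<'E'
from h import *
S=optics.camera_info('scene');T=optics.camera_info('top')
def tri(a,b):
    A=[];B=[]
    for ci,(r,c) in ((S,a),(T,b)):
        d=ray(ci,c,r);d/=np.linalg.norm(d);P=np.eye(3)-np.outer(d,d);A.append(P);B.append(P@ci['xyz'])
    X=np.linalg.lstsq(np.vstack(A),np.hstack(B),rcond=None)[0]
    return X.round(3), np.linalg.norm(np.vstack(A)@X-np.hstack(B)).round(4)
for n,a,b in [('st1',(250,339),(277,409)),('st2',(269,295),(351,416)),('st1b',(250,339),(351,416)),('st2b',(269,295),(277,409)),('big',(248,259),(275,472)),('mouth',(233,433),(319,228)),('bottle',(357,256),(163,307)),('beaker',(445,334),(167,202)),('boat',(292,192),(174,461)),('tray',(272,278),(277,436)),('mixer',(347,417),(312,247))]:
    print(n,*tri(a,b))
E
```

```text
st1 [ 0.51  -0.1    0.101] 0.0636
st2 [ 0.445 -0.19  -0.026] 0.0709
st1b [ 0.408 -0.153  0.027] 0.0027
st2b [ 0.541 -0.139  0.04 ] 0.0022
big [ 0.551 -0.258  0.037] 0.0068
mouth [0.477 0.15  0.236] 0.0002
bottle [0.744 0.045 0.057] 0.0003
beaker [0.739 0.236 0.046] 0.0011
boat [ 0.734 -0.241  0.009] 0.0033
tray [ 0.545 -0.196  0.001] 0.0027
mixer [0.477 0.154 0.   ] 0.0025
```

Scene picture: grey stoppers on the tray at (295,269) (small) and (262,250) (large), red look-alike at (339,250), flask mouth at (433,233). Top picture: small grey at (411,279), large grey at (472,273), red at (417,353), flask mouth at (228,319).

Candidates for the fitting stopper (top picture): small grey (411,279), big grey (472,273) and red (417,353). I choose the small grey one, at about (0.541, -0.139), and will confirm it from close up.

```bash
cat >> h.py <<'E'
def delta(p,yaw,s=None,rpy=None):
    s=s or manip.sense(); R0=R.from_euler('xyz',s['ee_rot'])
    Rt=R.from_euler('xyz',rpy if rpy is not None else [-np.pi/2,0,yaw])
    return (R0.inv()*Rt).as_rotvec().round(4).tolist(), R0.inv().apply(np.array(p)-s['tcp_pos']).round(4).tolist()
E
python3 - <<'E'
from h import *
print(delta([.25,.42,.36],.9)); print(delta([.45,.05,.36],.2)); print(delta([.541,-.139,.22],-.25))
E
```

```text
([-0.0, 0.351, 0.0], [-0.0977, -0.1287, -0.1053])
([-0.0, 1.051, 0.0], [-0.3861, -0.1287, -0.4115])
([-0.0, 1.501, 0.0], [-0.5369, 0.0113, -0.5573])
```

```bash
python3 -m creep '[[[0,0,0,0,-0.06,0,0.085],[0,0.1,0,-0.02,-0.12,-0.02,0.085],[0,0.2,0,-0.06,-0.13,-0.06,0.085],[0,0.35,0,-0.1,-0.13,-0.1,0.085],[0,0.5,0,-0.14,-0.13,-0.145,0.085],[0,0.65,0,-0.18,-0.13,-0.19,0.085],[0,0.8,0,-0.225,-0.13,-0.235,0.085],[0,0.9,0,-0.27,-0.13,-0.28,0.085],[0,1.0,0,-0.31,-0.13,-0.32,0.085],[0,1.1,0,-0.35,-0.13,-0.365,0.085],[0,1.2,0,-0.39,-0.13,-0.41,0.085],[0,1.3,0,-0.43,-0.13,-0.45,0.085]]]'
python3 - <<'E'
from h import *
print(delta([.541,-.139,.22],-.25))
E
```

```text
t: 2.4
tcp_pos: [0.4735, -0.0059, 0.3615]
ee_rot: [-1.571, -0.001, -0.053]
wrist_force: [0.9, -0.0, -0.5]
grip_width: 0.995
([-0.0001, 0.1971, 0.0008], [0.0743, 0.1415, -0.1294])
```

```bash
python3 -m creep '[[[0,0.1,0,0.03,0.02,-0.05,0.085],[0,0.15,0,0.05,0.07,-0.1,0.085],[0,0.197,0,0.074,0.12,-0.129,0.085],[0,0.197,0,0.074,0.1415,-0.1295,0.085],[0,0.197,0,0.074,0.1415,-0.1295,0.085]]]'
python3 - <<'E'
from h import *
s=manip.sense();print(s['tcp_pos'],s['ee_rot'])
ci=optics.camera_info('wrist'); im,d=optics.get_image('wrist'); save('w1.png',im); np.save('w1.npy',d)
print(ci)
for n in ['stopper_mid','big_stopper_mid']:
    for x in spotter.spot_point('wrist',n): print(n,np.round(x['at']),x['score'],atz(ci,x['at'][1],x['at'][0],.037))
for x in spotter.masks_of('wrist','stopper'):
    m=x['pixels']; print('mask',x['extent'],x['score'],m.sum(),np.median(d[m]))
E
```

```text
t: 3.02
tcp_pos: [0.5387, -0.1366, 0.2169]
ee_rot: [-1.569, 0.006, -0.247]
wrist_force: [-0.7, 0.5, -0.3]
grip_width: 0.993
[ 0.53867343 -0.13659024  0.21687011] [-1.5694562   0.00611829 -0.24711729]
{'mtx': array([[356.56318489,   0.        , 316.57535966],
       [  0.        , 356.56318489, 241.81379368],
       [  0.        ,   0.        ,   1.        ]]), 'k1': 0.011402279099541533, 'xyz': array([ 0.55595629, -0.07117711,  0.3588465 ]), 'attitude': array([-0.27155573,  0.00578892, -0.24673635])}
stopper_mid [224. 320.] 0.74 [ 0.53995528 -0.14154364  0.037     ]
big_stopper_mid [328. 357.] 0.64 [ 0.54997051 -0.25408962  0.037     ]
mask [165.5, 246.7, 215.3, 292.3] 0.88 1984 0.3335032
mask [295.3, 196.1, 345.1, 250.6] 0.69 1899 0.31888932
```

View pics/w1.png

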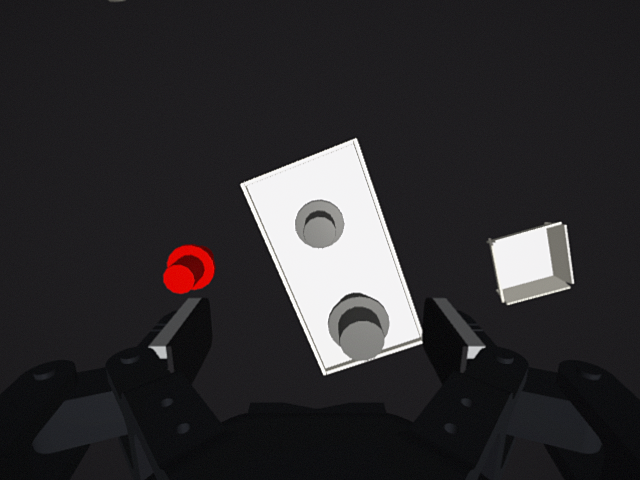

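Wrist view: the small grey stopper is at (320,224), with the big one at (360,325) and the red one at (190,268). That confirms the choice. I'll refine its position from depth.

```bash
python3 - <<'E'
from h import *
ci=optics.camera_info('wrist'); d=np.load('w1.npy')
P=np.array([atd(ci,u,v,d[v,u]) for v in range(190,256) for u in range(290,350)])
for lo,hi in ((.062,.076),(.034,.046)):
    q=P[(P[:,2]>lo)&(P[:,2]<hi)]; c,r=cv2.minEnclosingCircle(q[:,:2].astype(np.float32)); print(len(q),q.mean(0).round(4),np.round(c,4),round(r,4),(q.min(0)+q.max(0))[:2]/2)
im=cv2.imread('pics/w1.png'); g=cv2.cvtColor(im,6)
ys,xs=np.nonzero(g[190:256,290:350]<185); e=cv2.fitEllipse(cv2.convexHull(np.c_[xs+290,ys+190].astype(np.int32))); print(e)
S=manip.sense(); print(delta([.541,-.140,.043],-.25),S['tcp_pos'])
E
```

```text
864 [ 0.5429 -0.1414  0.0722] [ 0.5427 -0.1421] 0.014 [ 0.54284393 -0.14230233]
911 [ 0.5443 -0.1362  0.0424] [ 0.5428 -0.1423] 0.0229 [ 0.54263494 -0.14222673]
((319.048095703125, 223.37103271484375), (48.030235290527344, 48.820716857910156), 87.38949584960938)
([0.0007, 0.0048, 0.0035], [-0.0001, 0.1791, -0.0032]) [ 0.54129277 -0.13663265  0.222101  ]
```

```bash
cat > meas.py <<'E'
from h import *
im,d=optics.get_image('wrist');im,d=optics.get_image('wrist')
ci=optics.camera_info('wrist'); s=manip.sense()
h,w=d.shape;P=np.array([atd(ci,u,v,d[v,u]) for v in range(150,300) for u in range(240,400)])
P=P[np.hypot(P[:,0]-.541,P[:,1]+.141)<.035]
for lo,hi in ((.060,.078),(.032,.046)):
    q=P[(P[:,2]>lo)&(P[:,2]<hi)]; c,r=cv2.minEnclosingCircle(q[:,:2].astype(np.float32)); print(len(q),q.mean(0).round(4),np.round(c,4),round(r,4))
print(s['tcp_pos'],s['ee_rot'],s['joint_vel'].round(3),s['wrist_force'],s['t'])
E
python3 meas.py
```

```text
823 [ 0.5388 -0.1409  0.0669] [ 0.5385 -0.1416] 0.0142
908 [ 0.5402 -0.1352  0.0372] [ 0.5385 -0.1418] 0.0231
[ 0.54119475 -0.13658844  0.22193763] [-1.57151599 -0.00346127 -0.2450828 ] [-0.003  0.005  0.007 -0.001 -0.002 -0.001] [ 0.53827257 -0.9079658   0.1204359 ] 3.325
```

```bash
python3 -m creep '[[[0,0,0,0,0.05,-0.005,0.085],[0,0,0,0,0.1,-0.005,0.085],[0,0,0,0,0.13,-0.005,0.085],[0,0,0,0,0.155,-0.005,0.085],[0,0,0,0,0.17,-0.005,0.085],[0,0,0,0,0.18,-0.005,0.085],[0,0,0,0,0.18,-0.005,0.085],[0,0,0,0,0.18,-0.005,0.085]]]' 60; python3 - <<'E'
from h import *
s=manip.sense();print(s['tcp_pos'],s['ee_rot'],s['wrist_force'])
im,d=optics.get_image('wrist');save('w2.png',im[180:480,120:520])
E
```

```text
t: 4.32
tcp_pos: [0.5398, -0.1419, 0.0408]
ee_rot: [-1.571, -0.002, -0.246]
wrist_force: [-0.1, 0.7, 0.4]
grip_width: 0.993
[ 0.53984222 -0.1419491   0.04076905] [-1.57119712 -0.00162495 -0.24589935] [-0.11443742  0.67833021  0.44592227]
```

View pics/w2.png

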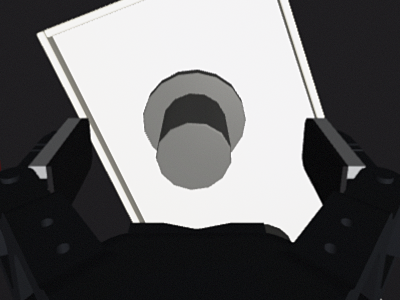

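The crop shows the grey stopper centred between the open pads (grip top at crop (194,155), jaws at about 88 and 303). Closing and lifting.

```bash
python3 -m creep '[[[0,0,0,0,0,0,0.06],[0,0,0,0,0,0,0.04],[0,0,0,0,0,0,0.03],[0,0,0,0,0,0,0.02],[0,0,0,0,0,0,0.02],[0,0,0,0,0,0,0.02],[0,0,0,0,0,0,0.02],[0,0,0,0,0,0,0.02]]]' 60
python3 -m creep '[[[0,0,0,0,-0.01,0,0.02],[0,0,0,0,-0.03,0,0.02],[0,0,0,0,-0.08,0,0.02],[0,0,0,0,-0.14,0,0.02],[0,0,0,0,-0.2,0,0.02],[0,0,0,0,-0.26,0,0.02],[0,0,0,0,-0.3,0,0.02],[0,0,0,0,-0.3,0,0.02],[0,0,0,0,-0.3,0,0.02]]]'
python3 - <<'E'
from h import *
s=manip.sense();print(s['wrist_force'],s['grip_width'],s['tcp_pos'])
im,d=optics.get_image('wrist');save('w3.png',im[180:480,120:520])
for a in ['top','scene']: optics.get_image(a)
S=optics.camera_info('scene');T=optics.camera_info('top')
for c,n,ci in [('top','flask_mouth',T),('scene','flask_mouth',S),('top','mixer',T),('scene','mixer',S)]:
    x=spotter.spot_point(c,n)
    if x: print(c,n,x[0]['score'],atz(ci,x[0]['at'][1],x[0]['at'][0],.236 if 'm' in n[:6] and n!='mixer' or n=='flask_mouth' else 0))
print(delta([.477,.150,.34],.2))
E
```

```text
t: 5.38
tcp_pos: [0.5393, -0.1417, 0.0401]
ee_rot: [-1.571, -0.0, -0.246]
wrist_force: [-1.0, -0.0, 5.5]
grip_width: 0.307
t: 6.5
tcp_pos: [0.5386, -0.1413, 0.3387]
ee_rot: [-1.57, 0.002, -0.246]
wrist_force: [0.1, 0.3, -1.4]
grip_width: 0.307
[ 0.13099627  0.32083477 -1.40057424] 0.30708409209438287 [ 0.5385588  -0.14133728  0.33874472]
top flask_mouth 0.7 [0.47407722 0.15148222 0.236     ]
scene flask_mouth 0.89 [0.47405013 0.14608816 0.236     ]
top mixer 0.83 [0.47558535 0.15348608 0.        ]
scene mixer 0.75 [ 0.13820217 -0.09683327  0.        ]
([-0.0007, -0.446, -0.0014], [-0.131, -0.0008, 0.2677])
```

View pics/w3.png

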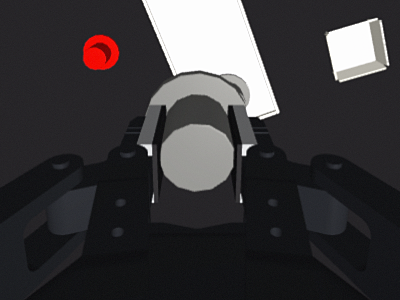

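The stopper is held upright; its grip top is at crop (197,155) between the pads and the collar rests at the fingertips. I'll stop short of the flask so the wrist camera can see its mouth.

```bash
python3 - <<'E'
from h import *
print(delta([.491,.072,.335],.2))
E
```

```text
([-0.0007, -0.446, -0.0014], [-0.0984, 0.0041, 0.1954])
```

```bash
python3 -m creep '[[[0,-0.1,0,-0.02,0.004,0.04,0.02],[0,-0.2,0,-0.045,0.004,0.09,0.02],[0,-0.3,0,-0.07,0.004,0.14,0.02],[0,-0.4,0,-0.09,0.004,0.18,0.02],[0,-0.446,0,-0.098,0.004,0.195,0.02],[0,-0.446,0,-0.098,0.004,0.195,0.02],[0,-0.446,0,-0.098,0.004,0.195,0.02],[0,-0.446,0,-0.098,0.004,0.195,0.02]]]'
python3 - <<'E'
from h import *
im,d=optics.get_image('wrist');im,d=optics.get_image('wrist');ci=optics.camera_info('wrist');s=manip.sense()
print(s['tcp_pos'],s['ee_rot'],s['joint_vel'].round(3).tolist())
save('w4.png',im);np.save('w4.npy',d)
for n,z in (('flask_mouth',.236),('mixer',0)):
    for x in spotter.spot_point('wrist',n): print(n,np.round(x['at']),x['score'],atz(ci,x['at'][1],x['at'][0],z))
np.save('w4ci.npy',ci,allow_pickle=True)
P=np.array([atd(ci,u,v,d[v,u]) for v in range(480) for u in range(640) if d[v,u]>0])
q=P[(abs(P[:,2]-.236)<.006)&(np.hypot(P[:,0]-.475,P[:,1]-.15)<.04)]; print(len(q), len(q) and cv2.minEnclosingCircle(q[:,:2].astype(np.float32)))
E
```

```text
t: 7.85
tcp_pos: [0.4919, 0.0701, 0.3356]
ee_rot: [-1.571, 0.0, 0.197]
wrist_force: [0.0, -0.6, -1.5]
grip_width: 0.31
[0.49181507 0.07038135 0.33564821] [-1.57087797e+00  2.80135038e-04  1.98004285e-01] [0.005, -0.003, 0.001, 0.004, 0.001, 0.0]
flask_mouth [115. 315.] 0.86 [0.47428531 0.15271136 0.236     ]
mixer [131. 318.] 0.87 [0.47723822 0.15032862 0.        ]
822 ((0.47478964924812317, 0.1532416194677353), 0.019957222044467926)
```

View pics/w4.png

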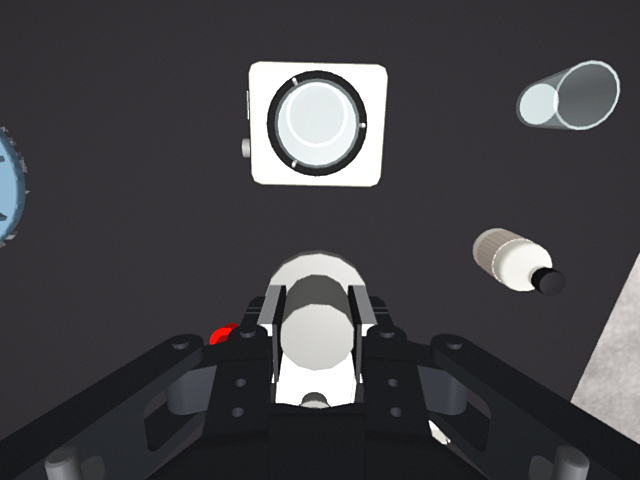

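The mouth is at (315,115), and its fitted rim radius is 20.0 mm, as expected. Next, the held stopper's offset as seen by the same camera.

```bash
python3 - <<'E'
from h import *
ci=np.load('w4ci.npy',allow_pickle=True).item(); d=np.load('w4.npy'); s=manip.sense()
uv=[(u,v) for v in range(240,390) for u in range(250,380) if d[v,u]>0]
P=np.array([atd(ci,u,v,d[v,u]) for u,v in uv])
P=P[np.hypot(P[:,0]-.492,P[:,1]-.070)<.03]
h,e=np.histogram(P[:,2],np.arange(.30,.39,.002));print([(round(a,3),int(b)) for a,b in zip(e,h) if b])
from scipy.optimize import least_squares
for lo,hi in ((.358,.374),(.328,.340)):
    q=P[(P[:,2]>lo)&(P[:,2]<hi)]
    if len(q)>20: print(len(q),q.mean(0).round(4),cv2.minEnclosingCircle(q[:,:2].astype(np.float32)))
M=np.array([.4748,.1532])
print(delta([*M,.335],.2))
E
```

```text
[(np.float64(0.324), 1), (np.float64(0.326), 15), (np.float64(0.328), 111), (np.float64(0.33), 278), (np.float64(0.332), 1751), (np.float64(0.334), 154), (np.float64(0.336), 105), (np.float64(0.338), 139), (np.float64(0.34), 196), (np.float64(0.342), 218), (np.float64(0.344), 244), (np.float64(0.346), 261), (np.float64(0.348), 280), (np.float64(0.35), 237), (np.float64(0.352), 292), (np.float64(0.354), 282), (np.float64(0.356), 299), (np.float64(0.358), 300), (np.float64(0.36), 611), (np.float64(0.362), 3825), (np.float64(0.364), 280), (np.float64(0.366), 180), (np.float64(0.368), 196), (np.float64(0.37), 292), (np.float64(0.372), 729), (np.float64(0.374), 142), (np.float64(0.376), 161), (np.float64(0.378), 193), (np.float64(0.38), 225), (np.float64(0.382), 121), (np.float64(0.384), 123), (np.float64(0.386), 120), (np.float64(0.388), 142)]
6413 [0.491  0.0726 0.3644] ((0.4895530045032501, 0.07612254470586777), 0.02370346151292324)
2538 [0.4885 0.0845 0.3332] ((0.489770770072937, 0.07524629682302475), 0.022259972989559174)
([-0.0, -0.0013, -0.0002], [-0.0003, 0.0007, 0.0842])
```

```bash
python3 - <<'E'
from h import *
from scipy.optimize import least_squares
ci=np.load('w4ci.npy',allow_pickle=True).item(); d=np.load('w4.npy'); im=cv2.imread('pics/w4.png').astype(int)
for name,(u0,u1,v0,v1),lo,hi,r in (('top',(278,357,300,372),.3605,.3648,.014),('collar',(262,372,245,300),.330,.3365,.023)):
    uv=np.array([(u,v) for v in range(v0,v1) for u in range(u0,u1) if im[v,u].max()>120])
    P=np.array([atd(ci,u,v,d[v,u]) for u,v in uv]); k=(P[:,2]>lo)&(P[:,2]<hi);q=P[k]
    n,L=cv2.connectedComponents((lambda m:(m.__setitem__((uv[k][:,1],uv[k][:,0]),1),m)[1])(np.zeros((480,640),np.uint8)))
    lab=L[uv[k][:,1],uv[k][:,0]]; q=q[lab==np.bincount(lab).argmax()]
    print(name,len(q),q.mean(0).round(4),cv2.minEnclosingCircle(q[:,:2].astype(np.float32)),'expect',r)
    # outer arc fit: outermost point per image column
    h=cv2.convexHull(q[:,:2].astype(np.float32))[:,0]; 
    if name=='collar': h=h[h[:,1]>.085]
    f=least_squares(lambda c:np.hypot(*(h-c).T)-r,[.4918,.0704],loss='soft_l1',f_scale=.0005); print(f.x.round(4),np.abs(f.fun).mean())
E
```

```text
top 3904 [0.4916 0.0705 0.3628] ((0.4913370907306671, 0.06959372013807297), 0.014432242140173912) expect 0.014
[0.492  0.0699] 0.00033222110615704686
collar 1939 [0.4888 0.0845 0.3329] ((0.4899146854877472, 0.07850496470928192), 0.02086060680449009) expect 0.023
[0.4913 0.0697] 0.00013376142190125786
```

```bash
python3 -m creep '[[[0,0,0,0,0,0.04,0.02],[0,0,0,0,0,0.07,0.02],[0,0,0,0,0,0.085,0.02],[0,0,0,0,0.015,0.085,0.02],[0,0,0,0,0.035,0.085,0.02],[0,0,0,0,0.05,0.085,0.02],[0,0,0,0,0.05,0.085,0.02],[0,0,0,0,0.05,0.085,0.02]]]'
python3 - <<'E'
from h import *
im,d=optics.get_image('scene');s=manip.sense();print(s['tcp_pos'],s['wrist_force'])
save('s2.png',cv2.resize(im[150:370,330:530],None,fx=2.7,fy=2.7,interpolation=2))
E
```

```text
t: 9.05
tcp_pos: [0.4751, 0.1543, 0.2862]
ee_rot: [-1.571, -0.001, 0.199]
wrist_force: [0.1, -0.2, -0.0]
grip_width: 0.309
[0.475218   0.1544203  0.28651903] [ 0.01661601 -0.29314508 -0.03396564]
```

View pics/s2.png

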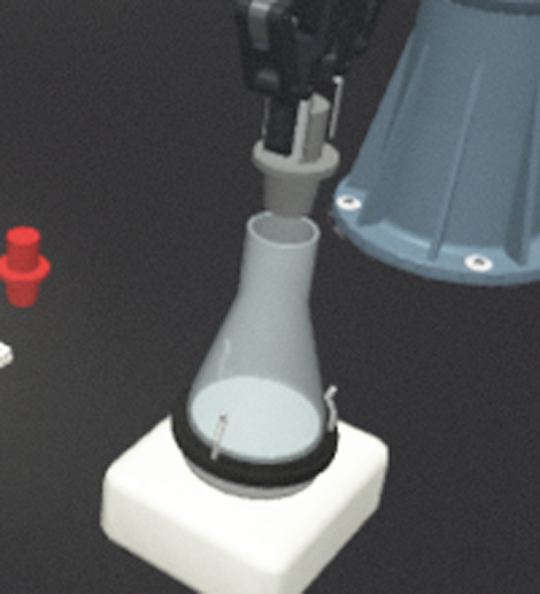

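The plug hangs above the mouth: plug tip at crop (291,207), mouth at (283,230). It looks about 3 mm off to the image right, so I'll check that in numbers using edges.

```bash
python3 - <<'E'
from h import *
S=optics.camera_info('scene');T=optics.camera_info('top')
for c,ci in (('scene',S),('top',T)):
    im,d=optics.get_image(c)
    for n in ('stopper_mid','flask_mouth'):
        print(c,n,[(np.round(x['at'],1).tolist(),round(x['score'],2)) for x in spotter.spot_point(c,n)][:3])
s=manip.sense();print(s['tcp_pos'])
# predicted pixels, scene, if concentric at M, from mouth upward
M=np.array([.4748,.1532])
for z in (.236,.251,.279,.282): print(z,np.round(proj(S,[*M,z]),1))
print('3mm -x+y', np.round(np.array(proj(S,[M[0]-.0024,M[1]+.0018,.25]))-proj(S,[*M,.25]),2))
# edges in scene picture
im,d=optics.get_image('scene'); g=cv2.GaussianBlur(cv2.cvtColor(im,cv2.COLOR_RGB2GRAY),(3,3),0).astype(int)
for v in (206,207,208,209,210,214,218,220,222,240,245,250): print(v,g[v,418:462].tolist())
E
```

```text
scene stopper_mid [([250.5, 339.0], 0.88), ([207.8, 439.9], 0.7)]
scene flask_mouth [([231.9, 432.2], 0.63)]
top stopper_mid [([354.5, 414.3], 0.83), ([323.7, 220.8], 0.67)]
top flask_mouth [([319.0, 228.1], 0.77)]
[0.4748213  0.15470656 0.2861473 ]
0.236 [435.3 233.4]
0.251 [436.6 224.8]
0.279 [439.1 208.2]
0.282 [439.4 206.4]
3mm -x+y [ 1.98 -0.03]
206 [54, 53, 54, 53, 54, 74, 115, 147, 157, 155, 143, 125, 109, 96, 80, 64, 53, 47, 45, 60, 100, 141, 157, 146, 123, 110, 108, 108, 107, 104, 108, 125, 147, 157, 157, 149, 128, 93, 64, 53, 52, 53, 53, 55]
207 [53, 53, 53, 52, 55, 75, 108, 137, 152, 157, 157, 154, 149, 140, 126, 110, 95, 78, 69, 85, 121, 151, 157, 141, 118, 108, 109, 109, 107, 104, 110, 131, 151, 158, 158, 156, 143, 109, 72, 55, 53, 53, 54, 59]
208 [53, 53, 53, 52, 56, 72, 96, 121, 141, 153, 158, 160, 161, 159, 156, 149, 139, 124, 116, 125, 145, 158, 154, 135, 113, 106, 109, 109, 108, 109, 118, 138, 154, 158, 158, 157, 147, 114, 76, 57, 53, 53, 55, 65]
209 [53, 53, 53, 53, 55, 65, 84, 105, 125, 142, 153, 158, 160, 161, 162, 161, 159, 155, 153, 155, 159, 160, 150, 131, 116
[... 1034 characters left out ...]
4, 101, 92, 74, 58, 53, 53, 55, 63, 87, 126, 160, 176, 181, 175, 168, 164, 159]
240 [54, 60, 83, 110, 132, 146, 154, 159, 163, 167, 170, 172, 172, 169, 166, 163, 163, 162, 161, 161, 160, 158, 157, 158, 159, 159, 155, 145, 126, 94, 66, 54, 53, 53, 54, 54, 53, 52, 52, 53, 53, 56, 65, 77]
245 [58, 72, 101, 127, 143, 152, 158, 161, 163, 166, 168, 169, 170, 172, 173, 171, 169, 168, 167, 165, 163, 162, 160, 158, 154, 148, 140, 124, 97, 70, 56, 54, 54, 54, 53, 53, 52, 52, 53, 53, 53, 52, 52, 52]
250 [67, 96, 122, 138, 149, 156, 160, 163, 166, 168, 169, 169, 169, 169, 170, 169, 167, 166, 165, 162, 160, 159, 157, 153, 147, 139, 126, 102, 73, 56, 53, 54, 55, 54, 54, 53, 52, 53, 53, 53, 53, 53, 53, 53]
```

Edges show an offset of only about 1 mm (-x,+y). I'll correct by 1 mm in tool z and descend into the mouth.

```bash
python3 -m creep '[[[0,0,0,0.0003,0,-0.001,0.02],[0,0,0,0.0003,0.008,-0.001,0.02],[0,0,0,0.0003,0.016,-0.001,0.02],[0,0,0,0.0003,0.022,-0.001,0.02],[0,0,0,0.0003,0.028,-0.001,0.02],[0,0,0,0.0003,0.032,-0.001,0.02],[0,0,0,0.0003,0.034,-0.001,0.02],[0,0,0,0.0003,0.034,-0.001,0.02],[0,0,0,0.0003,0.034,-0.001,0.02]]]' 80
python3 -c "
from h import *
print(manip.sense()['tcp_pos'],manip.sense()['wrist_force'],manip.sense()['moment'])"
```

```text
t: 10.58
tcp_pos: [0.4753, 0.1538, 0.2521]
ee_rot: [-1.571, -0.001, 0.2]
wrist_force: [-0.2, -0.4, -0.7]
grip_width: 0.306
[0.47533176 0.15378907 0.25205726] [-0.24845761 -0.38479238 -0.71652035] [0.03583123 0.05111007 0.02252676]
```

```bash
for i in 1; do python3 -m creep '[[[0,0,0,0,0.003,0,0.02],[0,0,0,0,0.006,0,0.02],[0,0,0,0,0.008,0,0.02],[0,0,0,0,0.008,0,0.02],[0,0,0,0,0.008,0,0.02]]]'; done; python3 -c "
from h import *
for i in range(3):
  optics.get_image('wrist'); print(manip.sense()['tcp_pos'],manip.sense()['wrist_force'])"
```

```text
t: 11.2
tcp_pos: [0.4751, 0.1537, 0.2442]
ee_rot: [-1.571, -0.0, 0.2]
wrist_force: [-2.1, 0.7, 3.9]
grip_width: 0.304
[0.47509411 0.15373838 0.24408049] [-2.5906818  -0.39981708  3.95768249]
[0.47508724 0.15377129 0.24404788] [-2.92602334 -1.2424472   3.00812777]
[0.47509913 0.15375523 0.24398248] [-2.84770677  0.10963913  3.11691798]
```

```bash
python3 -m creep '[[[0,0,0,-0.0005,0,0,0.02],[0,0,0,-0.0005,0.001,0,0.02],[0,0,0,-0.0005,0.002,0,0.02],[0,0,0,-0.0005,0.002,0,0.02],[0,0,0,-0.0005,0.002,0,0.02]]]'; python3 - <<'E'
from h import *
for i in range(3):
  im,d=optics.get_image('scene'); print(manip.sense()['tcp_pos'],manip.sense()['wrist_force'])
save('s3.png',cv2.resize(im[180:300,370:490],None,fx=5,fy=5,interpolation=2))
E
```

```text
t: 11.98
tcp_pos: [0.475, 0.1537, 0.2421]
ee_rot: [-1.571, -0.001, 0.2]
wrist_force: [-0.5, 0.3, 5.7]
grip_width: 0.299
[0.47503651 0.15372421 0.24212362] [-1.44942938  0.64888616  4.80952865]
[0.47502577 0.15370819 0.24210969] [-1.37574783  0.1393504   5.06842748]
[0.47502783 0.1537318  0.24211362] [-0.53689405  0.19544552  4.88887459]
```

View pics/s3.png

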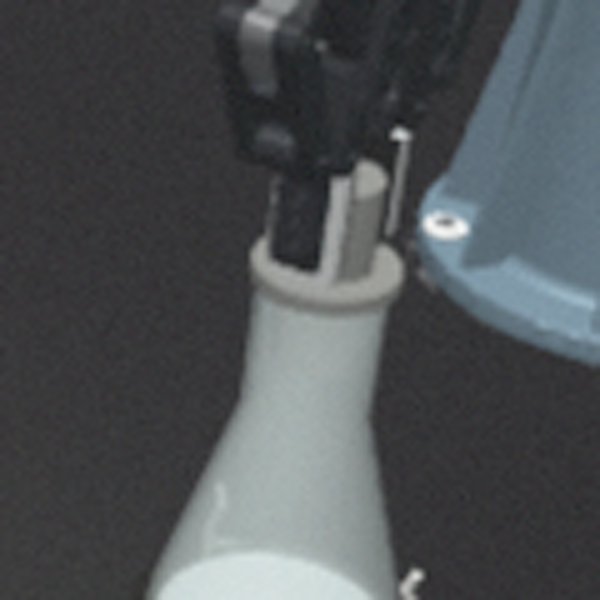

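The crop shows the collar at (325,275) sitting on the rim, so it is seated. Force is about 5 N, which means the head has just started to move. Pressing on in steps.

```bash
python3 -m creep '[[[0,0,0,0,0.001,0,0.02],[0,0,0,0,0.002,0,0.02],[0,0,0,0,0.003,0,0.02],[0,0,0,0,0.003,0,0.02],[0,0,0,0,0.003,0,0.02]]]'; python3 - <<'E'
from h import *
f=[]
for i in range(8):
  im,d=optics.get_image('scene'); s=manip.sense(); f.append([*s['tcp_pos'],*s['wrist_force']])
print(np.mean(f,0).round(4))
E
```

```text
t: 12.75
tcp_pos: [0.4751, 0.1537, 0.2395]
ee_rot: [-1.571, -0.001, 0.2]
wrist_force: [-2.6, 0.5, 7.4]
grip_width: 0.305
[ 0.4751  0.1537  0.2395 -1.871   0.1684  7.3485]
```

```bash
python3 -m creep '[[[0,0,0,-0.0002,0.001,0,0.02],[0,0,0,-0.0004,0.002,0,0.02],[0,0,0,-0.0004,0.003,0,0.02],[0,0,0,-0.0004,0.003,0,0.02],[0,0,0,-0.0004,0.003,0,0.02]]]'; python3 - <<'E'
from h import *
f=[]
for i in range(8):
  im,d=optics.get_image('scene'); s=manip.sense(); f.append([*s['tcp_pos'],*s['wrist_force']])
print(np.mean(f,0).round(4))
save('s4.png',cv2.resize(im[180:370,350:490],None,fx=4,fy=3.1,interpolation=2))
T=optics.camera_info('scene');a=cv2.imread('pics/scene.png')[:,:,::-1]
# head shift: register flask body region before/after
r=(slice(262,325),slice(385,465));g=lambda x:np.float32(cv2.cvtColor(np.ascontiguousarray(x),cv2.COLOR_RGB2GRAY))[r]
print('px shift',cv2.phaseCorrelate(g(a),g(im),cv2.createHanningWindow((80,63),cv2.CV_32F)))
print('px/7mm',np.subtract(proj(T,[.475,.153,.10]),proj(T,[.475,.153,.107])))
E
```

```text
t: 13.78
tcp_pos: [0.4751, 0.1537, 0.237]
ee_rot: [-1.571, -0.002, 0.2]
wrist_force: [-2.0, 1.7, 10.1]
grip_width: 0.307
[ 0.475   0.1537  0.237  -1.8876  0.2962  9.841 ]
px shift ((-0.2625324774791693, 3.24796957169346), 0.7682484917342662)
px/7mm [-0.49035768  3.26337876]
```

View pics/s4.png

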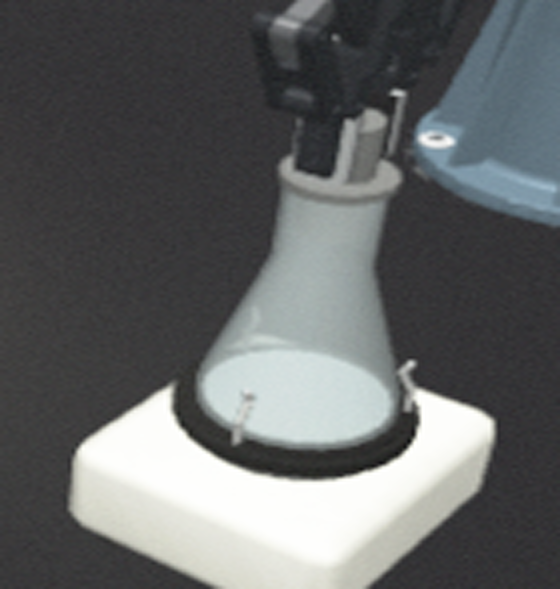

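The last crop shows the collar on the rim at (340,180) and the flask upright with the head lowered. The image shift corresponds to 7.0 mm and the force of 9.8 N agrees. Holding for 4.5 s.

```bash
H='[0,0,0,0,0,0,0.02]'; python3 -m creep '[[[0,0,0,0,0,0,0.02],[0,0,0,0,0,0,0.02],[0,0,0,0,0,0,0.02],[0,0,0,0,0,0,0.02],[0,0,0,0,0,0,0.02],[0,0,0,0,0,0,0.02],[0,0,0,0,0,0,0.02],[0,0,0,0,0,0,0.02],[0,0,0,0,0,0,0.02],[0,0,0,0,0,0,0.02],[0,0,0,0,0,0,0.02],[0,0,0,0,0,0,0.02]]]'
python3 -m creep '[[[0,0,0,0,0,0,0.02],[0,0,0,0,0,0,0.02],[0,0,0,0,0,0,0.02],[0,0,0,0,0,0,0.02],[0,0,0,0,0,0,0.02],[0,0,0,0,0,0,0.02],[0,0,0,0,0,0,0.02],[0,0,0,0,0,0,0.02],[0,0,0,0,0,0,0.02],[0,0,0,0,0,0,0.02],[0,0,0,0,0,0,0.02],[0,0,0,0,0,0,0.02]]]'
python3 -m creep '[[[0,0,0,0,0,0,0.02],[0,0,0,0,0,0,0.02],[0,0,0,0,0,0,0.02],[0,0,0,0,0,0,0.02],[0,0,0,0,0,0,0.02],[0,0,0,0,0,0,0.02],[0,0,0,0,0,0,0.02],[0,0,0,0,0,0,0.02],[0,0,0,0,0,0,0.02],[0,0,0,0,0,0,0.02],[0,0,0,0,0,0,0.02],[0,0,0,0,0,0,0.02]]]'
python3 - <<'E'
from h import *
im,d=optics.get_image('scene');a=cv2.imread('pics/scene.png')[:,:,::-1]
r=(slice(262,325),slice(385,465));g=lambda x:np.float32(cv2.cvtColor(np.ascontiguousarray(x),cv2.COLOR_RGB2GRAY))[r]
sh=cv2.phaseCorrelate(g(a),g(im),cv2.createHanningWindow((80,63),cv2.CV_32F))[0][1];print(sh*7/3.263)
s=manip.sense();print(s['t'],s['wrist_force'],s['tcp_pos'])
if 5.3<sh*7/3.263<8.7 and s['wrist_force'][2]>7: print(job.hand_in())
E
```

```text
t: 15.68
tcp_pos: [0.4751, 0.1537, 0.2371]
ee_rot: [-1.571, -0.002, 0.2]
wrist_force: [-2.7, 1.0, 9.1]
grip_width: 0.303
t: 17.18
tcp_pos: [0.4751, 0.1537, 0.237]
ee_rot: [-1.571, -0.002, 0.2]
wrist_force: [-2.2, 0.7, 9.6]
grip_width: 0.3
t: 18.68
tcp_pos: [0.475, 0.1537, 0.237]
ee_rot: [-1.571, -0.002, 0.2]
wrist_force: [-2.5, 0.4, 9.6]
grip_width: 0.302
7.0095016968825234
18.725 [-2.31992235 -0.05322624  9.1147139 ] [0.47503296 0.15370974 0.23700936]
the job is handed in; nothing more can be done
None
```

I put the small grey stopper fully into the flask mouth and pressed the mixer head down about 7 mm. I held it there for about 5 s and handed in the job at t = 18.7 s while still pressing.

- **Head travel:** comparing the flask's position in the images gave 7.0 mm both before and after the hold. The wrist force of 9–10 N agrees with the spring figures.
- **Seating:** the last close view shows the collar on the rim and the flask upright.
- **Side force:** a steady sideways force of about 2 N remained from the stopper against the neck; a 0.4 mm correction did not remove it.
- **Mouth position:** the cameras disagreed by a few millimetres. I used the wrist camera's fit of the rim and corrected it by 1 mm from the scene view.
- **Other items:** I did not touch the other stopper, the bottle, the beaker, the weighing dish or the red look-alike. I made no separate final check of where they stand.

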